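# Draw the plug gauge out to its wear band and hold it for inspection

### The job

Two plug gauges sit in the leaning bores of a printed robot-leg link. Take the green-handled one by its handle and draw it straight out along its leaning bore until its whole yellow wear band has just come clear of the bore's mouth, with at most a finger's width (15 mm) of bare steel showing below the band, then finish while still holding it there for inspection, steady, in line with the bore and not jammed against its side. Never pull it right out of the bore, and leave the red gauge, the white cup and the caliper alone.

Things in the scene. Friction and masses are not known exactly. Their poses are not given: they have to be found in the camera images.
- link: grey printed leg link fixed on a low steel stand: a bar with rounded ends, 230 mm long (its y), 60 wide (x), 66 thick (z). Its z axis is the way out of both bores: up, leaning 20 degrees from vertical towards the link's -x side, roughly at the robot. Origin: centre of its underside. Bores 17 mm wide go right through at y = +45 and -45 mm; mouths in the top face, z = 66 mm
- bore_left (a point): centre of the mouth of the bore at link y = +45 mm, in the link's top face; axes as the link's
- bore_right (a point): centre of the mouth of the bore at link y = -45 mm; axes as the link's
- green_grip (a point): centre of the green handle; z runs along the gauge out of the bore. Handle: cylinder 28 mm across, 52 mm long (26 each way). It starts seated in either bore, the handle's underside on the link's top face; below it a steel pin 16 mm across, 62 mm long, 0.5 mm play all round. 0.13 to 0.25 kg; only weight and rubbing resist
- green_band (a point): lower edge of the yellow band on the green gauge's pin, on its axis; the band is 10 mm wide, 20 to 30 mm below the handle's underside. This point is 56 mm below green_grip along the gauge, so 30 mm inside the bore at the start, hidden
- green_tip (a point): lower end of the green gauge's pin, 62 mm below the handle's underside
- red_grip (a point): centre of the handle of the red gauge, the same size as the green one, seated in the other bore 90 mm away; to be left alone
- cup_center (a point): white printed cup, 76 mm across and 70 mm high, standing on the bench to the robot's right; this is its centre, half-way up; to be left alone
- caliper: caliper lying flat on the bench to the robot's left, 200 mm long (its x), 75 mm over its jaws and 14 mm thick; origin at the underside; to be left alone
Things that resemble listed ones, but are neither listed nor needed, are in the scene too. Of the things that look like the part that bears link, the larger one is meant. What is shaped like the part that bears green_grip but blue is not meant.

How it is judged (in metres and radians):
On the way:
1. the green gauge, gripped, is drawn out until half-way to its band while in line with the bore (z of green_band in the frame of bore_left above -0.02 m and contact force between the fingers and green above 2 N and angle between the z axis of green_grip and the z axis of link, either way round below 0.08 rad), for 0.05 s.
At the end, for the whole second after the job is handed in: The green gauge is held by the fingers (over 2 N), still (under 10 mm/s), its pin in the bore, within 0.05 rad of the bore's axis and pressing on the link with under 7 N; the lower edge of its yellow band is 0 to 15 mm (1 mm grace) above the bore's mouth, along the bore (z of green_band in the frame of bore_left between -0.001 and 0.016 m and (distance between green_band and bore_left below 0.0175 m or distance between green_band and bore_right below 0.0175 m) and angle between the z axis of green_grip and the z axis of link, either way round below 0.05 rad and contact force between the fingers and green above 2 N and linear speed of green below 0.01 m/s and contact force between green and link below 7 N); the arm keeps its last pose, push and grip.
It fails at once if the green gauge is pulled right out of its bore (pin's end within 4 mm of the mouth) (z of green_tip in the frame of bore_left above -0.004 m).
It fails at once if the red gauge is moved more than 10 mm (distance of red_grip from where it was at the start of the episode above 0.01 m).
It fails at once if the cup is moved more than 15 mm (distance of cup_center from where it was at the start of the episode above 0.015 m).
It fails at once if the caliper is moved more than 15 mm (distance of caliper from where it was at the start of the episode above 0.015 m).
It also fails if it takes over 35 s, if anything falls off the work surface, if the arm or the gripper's body presses on something with over 40 N, if the wrist force passes 120 N, or if a joint passes its speed limit or range.

### The arm

A 6-joint arm with a two-finger parallel gripper is mounted at the origin on the work surface. World frame = base frame: x ahead of the robot, y to its left, z up, the work surface at z = 0. Lengths are in mm, angles in rad, forces in N, time in s.
With the tool pointing down it reaches from about 275 to 1000 mm from the base axis. Payload 8.4 kg.
Tool frame: the origin (TCP) lies midway between the tips of the shut fingers; the grasp point (between the pads) lies 19 mm behind it; z points along the fingers, y is the line along which they close (so a half turn about z gives the same grasp; the last joint's range is limited). The gripper opens to 85 mm and grips with 20 to 120 N. Pads are 22 mm wide; open, the fingers measure 114 mm over their backs; the gripper's body (76 mm by 85 mm) begins 54 mm behind the grasp point. The pads swing forward as they close: fully open they stand 13 mm farther back than shut.
Start: joints at [-0.002, 0.353, 1.633, -0, 1.155, -0.002], TCP at [625.002, -0, 231.281] pointing down, gripper open.
Joint ranges: [-2.63, 2.63], [-0.92, 2.1], [0.06, 2.66], [-1.3, 4.44], [0, 2.69], [-3.02, 3.02]. Speed limits (rad/s): [2.22, 2.22, 2.79, 3.14, 3.14, 3.14].

### API

Orientations are given as [roll, pitch, yaw] about the fixed x, y, z axes, in that order (R = Rz(yaw) Ry(pitch) Rx(roll)).
In Python, from rig import monitor, imaging, r gives the robot as it stands.
- The arm moves only by the tool drive_tool, never from a script. Its argument "plan" is a list of rows, each an object of numbers: "x", "y", "z": the shift along the tool's x, y, z in units of 50 mm (1.0 is 50 mm); "ax", "ay", "az": the turn, a rotation vector about the tool's x, y, z in units of 6 degrees (1.0 is 6 degrees); "hand": the finger opening in mm, from 0 to 85.4. In form: [{"x": .., "y": .., "z": .., "ax": .., "ay": .., "az": .., "hand": ..}, ...]. A call has 1 to 8 rows; each row is the pose to reach, as a shift and turn from the pose commanded when the call began, along the tool's axes at that moment; what a row does not reach only later rows make up. A row lasts 1/10 s, in which the tool goes at most 50 mm and 8.59 degrees, less where a joint would pass 70% of its speed; a pose out of reach is approached as far as the arm can. A call with a gripper value outside its range is refused whole. The fingers move at their own pace and stop on an object; "grip_force" is the grip in N (left out, the last holds). Time passes only in rows, so rows that repeat a pose let the fingers close. It gives the time, the measured TCP pose, the force, the opening and the grip force at its end, in the units of the state.
- monitor.sense(): the state, without advancing time (a new reading comes with each control period).
- imaging.grab_frame(name): name is "scene" or "side" or "wrist"; returns the picture (480x640x3 uint8, red, green, blue); there is no depth.
- imaging.camera_info(name): a dict with "mtx" (3x3 intrinsics, pixels), "dist" ([k1, k2, p1, p2, k3] as OpenCV has them; the pictures are not rectified), "R" (3x3) and "t" (3): a world point X has camera coordinates R X + t. Camera axes: x right, y down, z forward; pixel columns grow to the right and rows downward; lengths in mm; the calibration is good to about 2 mm. A picture is of the moment at which its call begins: read the wrist's pose just before it. camera_info takes no time and is no camera call; for the wrist camera it gives the pose at the moment of the call.
- r.sign_off(): hands the job in; it is judged then, once.
The state is a dict: "clock": time; "qpos": joint angles; "qvel": joint speeds; "joint_efforts": joint torques, N m; "eef_pos": TCP position; "tcp_rot": TCP orientation; "contact_force": force on the tool from outside, world axes, zero at the start; "wrist_torque": the same for the moment, N m; "opening": opening from 0.0 (shut) to 1.0 (fully open); "grasp_force": force on a finger pad.
Only numpy, scipy, OpenCV 4.12 (cv2) and the standard library are available. Lean on these libraries where they do the work, as an engineer would, in place of code of your own. Each camera call takes 0.05 s, during which the arm holds its last target. There are 200 camera calls.

## Working session

There is one attempt and no reset: what is moved stays moved. The work goes in short steps, Python scripts to look and compute and a tool call to move; the robot and the scene stay as the last step left them, time stands still between calls to the robot, and variables do not carry over. Pictures are saved under pics/ and viewed, at most 10 in all, crops included, and the job is handed in when it is done.

Besides the shell and the picture viewer there is one more tool, called as name([rows], argument=value, ...), one row to a line, values as JSON. drive_tool: Moves the arm, as the interface text tells. Its arguments: {"type":"object","properties":{"plan":{"type":"array","items":{"type":"object","properties":{"x":{"type":"number"},"y":{"type":"number"},"z":{"type":"number"},"ax":{"type":"number"},"ay":{"type":"number"},"az":{"type":"number"},"hand":{"type":"number"}}}},"grip_force":{"type":"number"}},"required":["plan"]}

```bash
mkdir -p pics; python3 - <<'E'
from rig import monitor, imaging, r
import cv2,numpy as np,json
for n in ("scene","side","wrist"):
    im=imaging.grab_frame(n); cv2.imwrite(f"pics/{n}0.png",im[:,:,::-1])
    c=imaging.camera_info(n); print(n,{k:np.round(v,3).tolist() for k,v in c.items()})
print(monitor.sense())
E
```

```text
scene {'mtx': [[490.897, 0.0, 325.184], [0.0, 490.897, 239.375], [0.0, 0.0, 1.0]], 'dist': [-0.071, 0.0, 0.0, 0.0, 0.0], 'R': [[0.641, 0.768, 0.015], [0.46, -0.367, -0.809], [-0.615, 0.525, -0.588]], 't': [-301.175, -108.097, 1392.81]}
side {'mtx': [[588.187, 0.0, 308.787], [0.0, 588.187, 240.982], [0.0, 0.0, 1.0]], 'dist': [0.017, 0.0, 0.0, 0.0, 0.0], 'R': [[0.955, -0.298, 0.008], [-0.184, -0.611, -0.77], [0.234, 0.733, -0.638]], 't': [-417.644, 171.414, 1236.366]}
wrist {'mtx': [[387.859, 0.0, 320.739], [0.0, 387.859, 239.103], [0.0, 0.0, 1.0]], 'dist': [-0.034, 0.0, 0.0, 0.0, 0.0], 'R': [[1.0, -0.0, -0.001], [-0.0, -0.96, 0.28], [-0.001, -0.28, -0.96]], 't': [-624.802, -36.776, 380.526]}
{'clock': 0.15, 'qpos': array([-2.40763688e-03,  3.53540950e-01,  1.63397305e+00,  7.39737623e-06,
        1.15519534e+00, -2.38242915e-03]), 'qvel': array([ 0.00089893, -0.00082208, -0.00169722,  0.00148152,  0.00118463,
       -0.00204121]), 'joint_efforts': array([-7.39769093e-04, -6.05638933e+01, -3.42338884e+01, -2.29960733e-05,
        6.16452831e-03, -4.00942213e-05]), 'eef_pos': array([ 6.24628266e+02, -1.55732145e-03,  2.30697554e+02]), 'tcp_rot': array([-3.14047599e+00, -9.42472321e-06,  1.57076812e+00]), 'contact_force': array([0.54043269, 0.59224238, 0.5436416 ]), 'wrist_torque': array([ 0.02696195,  0.01086223, -0.05271757]), 'grasp_force': 0.0, 'opening': 1.00097315087955}
```

View pics/scene0.png

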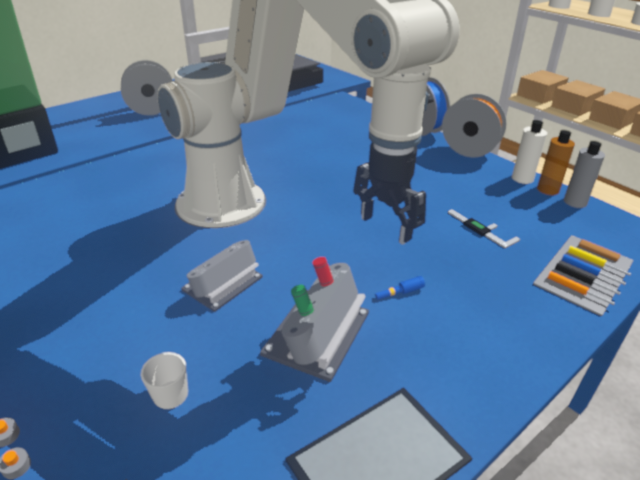

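View pics/side0.png

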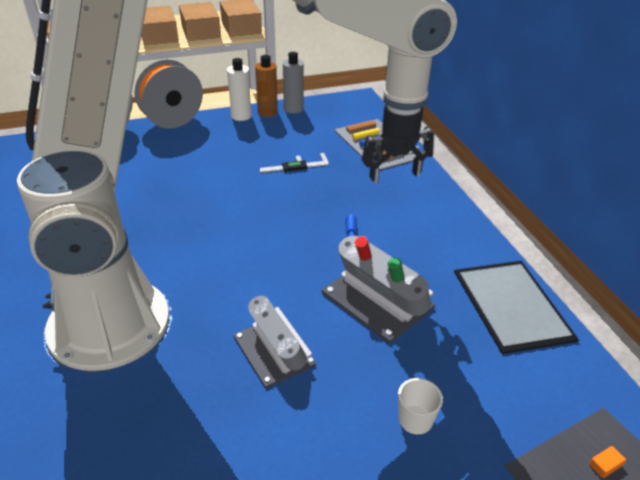

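Scene view: green handle at (302,299), red at (323,271), on the larger link. Side view: green at (396,269), red at (363,248). The cup is nearer the camera at (165,380) in the scene view. Next I triangulate the handles.

```bash
cat > h.py <<'E'
from rig import monitor, imaging, r
import cv2,numpy as np
from scipy.spatial.transform import Rotation as Ro
def mask(im,col,box=None):
    hsv=cv2.cvtColor(im,cv2.COLOR_RGB2HSV); H,S,V=cv2.split(hsv)
    m=((H>45)&(H<85)&(S>120)&(V>40)) if col=='g' else (((H<8)|(H>170))&(S>140)&(V>60)) if col=='r' else ((H>22)&(H<35)&(S>120)&(V>80))
    m=m.astype(np.uint8)
    if box: z=np.zeros_like(m); x0,y0,x1,y1=box; z[y0:y1,x0:x1]=1; m*=z
    n,l,s,c=cv2.connectedComponentsWithStats(m)
    if n<2: return None
    i=1+np.argmax(s[1:,4]); return (l==i),s[i],c[i]
def und(c,p): return cv2.undistortPoints(np.float64(p).reshape(-1,1,2),c['mtx'],c['dist'])[:,0]
def ray(c,p):
    q=und(c,p)[0]; R=np.array(c['R']); d=R.T@np.r_[q,1]; return -R.T@np.array(c['t']),d/np.linalg.norm(d)
def tri(cs,ps):
    A=np.zeros((3,3));b=np.zeros(3);L=[ray(c,p) for c,p in zip(cs,ps)]
    for o,d in L: P=np.eye(3)-np.outer(d,d);A+=P;b+=P@o
    X=np.linalg.solve(A,b); return X,[np.linalg.norm((np.eye(3)-np.outer(d,d))@(X-o)) for o,d in L]
def ends(m):
    y,x=np.nonzero(m); r=cv2.minAreaRect(np.c_[x,y].astype(np.float32)); return r
def proj(c,X): return cv2.projectPoints(np.float64(X).reshape(-1,1,3),cv2.Rodrigues(np.array(c['R']))[0],np.float64(c['t']),c['mtx'],np.array(c['dist']))[0][:,0]
E
python3 - <<'E'
from h import *
bx={'scene':(280,250,345,320),'side':(345,230,415,290)}
cs=[imaging.camera_info(n) for n in bx]; P={}
for col in 'gr':
    ps=[]
    for n in bx:
        im=cv2.imread(f'pics/{n}0.png')[:,:,::-1].copy(); m,s,c=mask(im,col,bx[n]); ps.append(c); print(col,n,s,c.round(1),ends(m))
    P[col],e=tri(cs,ps); print(P[col].round(1),np.round(e,1))
d=P['g']-P['r']; print(np.linalg.norm(d))
yv=d*[1,1,0]; yv/=np.linalg.norm(yv)
# out of bore: lean toward robot
h=np.cross([0,0,1],yv); h*=-np.sign(h@P['g'])
a=np.cos(np.radians(20))*np.array([0,0,1])+np.sin(np.radians(20))*h
print('axis',a.round(3),'y',yv.round(3))
for col in 'gr':
  for i,n in enumerate(bx): print(col,n,proj(cs[i],[P[col]-26*a,P[col]+26*a]).round(1).tolist())
E
```

```text
g scene [292 285  21  30 345] [301.8 299.6] ((301.7868957519531, 299.65576171875), (29.660593032836914, 13.39880084991455), 66.37062072753906)
g side [389 258  14  23 249] [395.6 269.1] ((395.531982421875, 269.176025390625), (22.897336959838867, 11.716998100280762), 79.69515228271484)
[ 574.9 -144.7  125.1] [1.1 1.1]
r scene [313 258  19  26 295] [322.7 270.2] ((322.8210144042969, 270.7795715332031), (27.305200576782227, 12.238386154174805), 67.61986541748047)
r side [355 237  15  23 238] [362.8 247.7] ((363.2226257324219, 247.73721313476562), (23.067657470703125, 11.70469856262207), 70.01689910888672)
[535.6 -63.4 125.8] [0.5 0.5]
90.30282736792556
axis [-0.308 -0.149  0.94 ] y [ 0.435 -0.9   -0.   ]
g scene [[306.6, 310.2], [297.5, 287.5]]
g side [[397.4, 276.4], [394.1, 262.5]]
r scene [[326.7, 280.8], [318.7, 258.9]]
r side [[364.9, 254.8], [360.7, 240.8]]
```

```bash
cat >> h.py <<'E'
def mv(target,Rt):
    "shift (50 mm) and turn (6 deg) from measured pose to target TCP"
    s=monitor.sense(); R=Ro.from_euler('xyz',s['tcp_rot'])
    d=R.inv().apply(target-s['eef_pos'])/50; w=(R.inv()*Rt).as_rotvec(degrees=True)/6
    print('shift',d.round(3),'turn',w.round(3)); return d,w
def frame(a,yv):
    z=-a; x=-yv if False else None
    lx=np.cross(yv,a)            # link x-like
    if lx[0]<0: lx=-lx
    lx/=np.linalg.norm(lx); return Ro.from_matrix(np.c_[np.cross(lx,z),lx,z])
a=np.array([-.308,-.149,.940]); a/=np.linalg.norm(a); yv=np.array([.435,-.9,0]); yv/=np.linalg.norm(yv)
G=np.array([574.9,-144.7,125.1])
E
python3 - <<'E'
from h import *
Rt=frame(a,yv); print(Rt.as_matrix().round(3))
mv(G+a*90,Rt)
E
```

```text
[[-0.435  0.846  0.308]
 [ 0.9    0.409  0.149]
 [ 0.     0.342 -0.94 ]]
shift [-3.162 -1.548  0.422] turn [-3.287  0.749 -4.256]
```

drive_tool([
  {"x": -0.8, "y": -0.4, "z": 0.1, "ax": -0.8, "ay": 0.2, "az": -1.05, "hand": 85},
  {"x": -1.6, "y": -0.8, "z": 0.2, "ax": -1.6, "ay": 0.4, "az": -2.1, "hand": 85},
  {"x": -2.4, "y": -1.2, "z": 0.3, "ax": -2.4, "ay": 0.55, "az": -3.2, "hand": 85},
  {"x": -3.16, "y": -1.55, "z": 0.42, "ax": -3.29, "ay": 0.75, "az": -4.26, "hand": 85},
  {"x": -3.16, "y": -1.55, "z": 0.42, "ax": -3.29, "ay": 0.75, "az": -4.26, "hand": 85},
  {"x": -3.16, "y": -1.55, "z": 0.42, "ax": -3.29, "ay": 0.75, "az": -4.26, "hand": 85},
  {"x": -3.16, "y": -1.55, "z": 0.42, "ax": -3.29, "ay": 0.75, "az": -4.26, "hand": 85},
  {"x": -3.16, "y": -1.55, "z": 0.42, "ax": -3.29, "ay": 0.75, "az": -4.26, "hand": 85},
])

```text
clock: 0.95
eef_pos: [547.6, -158.1, 210.4]
tcp_rot: [2.792, 0.0, 2.02]
contact_force: [0.4, -0.0, -0.4]
opening: 0.992
grasp_force: 0.0
```

```bash
python3 - <<'E'
from h import *
print(monitor.sense()['eef_pos'].round(1),G+90*a)
c=imaging.camera_info('wrist'); im=imaging.grab_frame('wrist')
for i,p in enumerate(proj(c,[G+26*a,G-26*a,G])): print(p.round(1))
R=np.array([535.6,-63.4,125.8]); print('red',proj(c,[R+26*a,R-26*a]).round(1).tolist())
for k in 'gr':
    q=mask(im,k); print(k,q and (q[1],q[2].round(1)))
cv2.imwrite('pics/w1.png',im[:,:,::-1])
E
```

```text
[ 547.6 -158.1  210.4] [ 547.18921231 -158.1055434   209.67188452]
[318.  255.8]
[318.4 231.7]
[318.2 242.5]
red [[317.9, 86.3], [318.4, 94.3]]
g (array([ 295,  219,   48,   66, 2403], dtype=int32), array([318.7, 253.4]))
r (array([ 292,   64,   54,   58, 2458], dtype=int32), array([318.2,  92.3]))
```

View pics/w1.png

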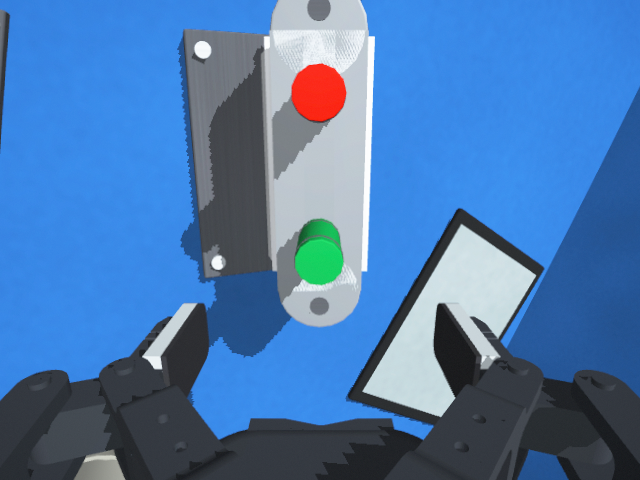

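Wrist view: green's top disc is near (319,260) and red's near (319,93), with the link edges symmetric about x=319. The yaw and lean fit; only a few mm along link y need refining.

```bash
python3 - <<'E'
from h import *
c=imaging.camera_info('wrist'); im=cv2.imread('pics/w1.png')[:,:,::-1].copy()
V=im.max(2)
for k,X in (('g',G),('r',np.array([535.6,-63.4,125.8]))):
    m=mask(im,k)[0]; t=(m&(V>(190 if k=='g' else 225))).astype(np.uint8); print(k,np.percentile(V[m],[10,30,50,80]))
    cn=max(cv2.findContours(t,0,1)[0],key=cv2.contourArea); e=cv2.fitEllipse(cn); print(e)
    o,d=ray(c,e[0])
    for dz in (-4,0,4):
        p=X+(26+dz)*a; Y=o+d*((p-o)@a)/(d@a); print(dz,'centre corr: along yv %.1f, linkx %.1f'%((Y-p)@yv,(Y-p)@np.cross(yv,a)))
    depth=(np.array(c['R'])@(X+26*a)+c['t'])[2]; print('pred diam px',387.86*28/depth)
E
```

```text
g [148.  195.2 208.  211. ]
((318.96221923828125, 261.4565734863281), (44.57082748413086, 46.63767623901367), 70.53935241699219)
-4 centre corr: along yv 4.6, linkx -1.0
0 centre corr: along yv 3.2, linkx -1.0
4 centre corr: along yv 1.8, linkx -1.0
pred diam px 49.279346520052485
r [251. 251. 251. 252.]
((318.248046875, 91.86611938476562), (53.13541793823242, 55.7579460144043), 0.8939887285232544)
-4 centre corr: along yv 2.1, linkx -0.5
0 centre corr: along yv 2.5, linkx -0.5
4 centre corr: along yv 2.8, linkx -0.5
pred diam px 55.869872773537345
```

```bash
cat >> h.py <<'E'
G=G+2.7*yv-0.8*np.cross(yv,a)
E
python3 - <<'E'
from h import *
mv(G+35*a,frame(a,yv))
E
```

```text
shift [-0.055 -0.005  1.109] turn [0.01  0.003 0.003]
```

drive_tool([
  {"x": -0.05, "y": 0, "z": 0.5, "ax": 0.01, "hand": 75},
  {"x": -0.05, "y": -0.005, "z": 1.11, "ax": 0.01, "hand": 75},
  {"x": -0.05, "y": -0.005, "z": 1.11, "ax": 0.01, "hand": 75},
  {"x": -0.05, "y": -0.005, "z": 1.11, "ax": 0.01, "hand": 75},
])

```text
invalid input
```

```bash
python3 - <<'E'
from h import *
print((monitor.sense()['eef_pos']-G-35*a).round(2))
c=imaging.camera_info('wrist'); im=imaging.grab_frame('wrist'); V=im.max(2)
m=mask(im,'g')[0]; t=(m&(V>190)).astype(np.uint8)
cn=max(cv2.findContours(t,0,1)[0],key=cv2.contourArea); e=cv2.fitEllipse(cn); print(e,proj(c,G+26*a))
o,d=ray(c,e[0]); p=G+26*a; Y=o+d*((p-o)@a)/(d@a); print((Y-p)@yv,(Y-p)@np.cross(yv,a), 'predicted diam',387.86*28/(np.array(c['R'])@p+c['t'])[2])
cv2.imwrite('pics/w2.png',im[:,:,::-1])
mv(G-17*a,frame(a,yv))
E
```

```text
[-18.1   -5.67  52.16]
((318.19097900390625, 261.8821716308594), (44.600860595703125, 46.77397537231445), 70.40509033203125) [[318.62520231 260.64290344]]
0.7492077747776725 0.24900470168427327 predicted diam 49.11003657548282
shift [-0.059 -0.011  2.147] turn [0.011 0.001 0.01 ]
```

View pics/w2.png

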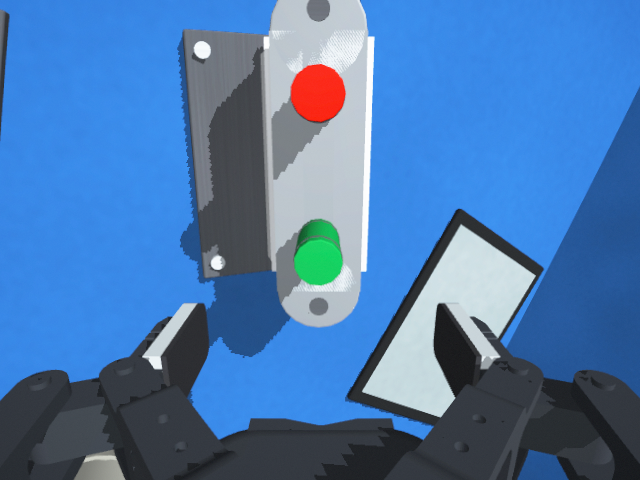

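The move was refused, most likely because rows need all fields, so the view is unchanged. I'm resending it with full rows.

drive_tool([
  {"x": -0.05, "y": 0, "z": 0.5, "ax": 0.01, "ay": 0, "az": 0, "hand": 75},
  {"x": -0.06, "y": -0.01, "z": 1.11, "ax": 0.01, "ay": 0, "az": 0, "hand": 75},
  {"x": -0.06, "y": -0.01, "z": 1.11, "ax": 0.01, "ay": 0, "az": 0, "hand": 75},
  {"x": -0.06, "y": -0.01, "z": 1.11, "ax": 0.01, "ay": 0, "az": 0, "hand": 75},
])

```text
clock: 1.45
eef_pos: [565.6, -151.7, 157.8]
tcp_rot: [2.793, -0.001, 2.023]
contact_force: [0.4, 0.6, 0.7]
opening: 0.881
grasp_force: 0.0
```

```bash
python3 - <<'E'
from h import *
print((monitor.sense()['eef_pos']-G-35*a).round(2))
c=imaging.camera_info('wrist'); im=imaging.grab_frame('wrist'); V=im.max(2)
m=mask(im,'g')[0]; t=(m&(V>190)).astype(np.uint8)
cn=max(cv2.findContours(t,0,1)[0],key=cv2.contourArea); e=cv2.fitEllipse(cn); print(e,proj(c,G+26*a))
o,d=ray(c,e[0]); p=G+26*a; Y=o+d*((p-o)@a)/(d@a); print((Y-p)@yv,(Y-p)@np.cross(yv,a), 'predicted diam',387.86*28/(np.array(c['R'])@p+c['t'])[2])
cv2.imwrite('pics/w3.png',im[:,:,::-1])
mv(G-17*a,frame(a,yv))
E
```

```text
[-0.36  0.33 -0.42]
((318.9605712890625, 300.7966003417969), (58.37379455566406, 62.85811233520508), 70.13316345214844) [[319.52013555 298.8139893 ]]
0.9347331985122246 0.2412223902764542 predicted diam 65.04255467270832
shift [ 0.003 -0.002  1.049] turn [0.004 0.001 0.015]
```

View pics/w3.png

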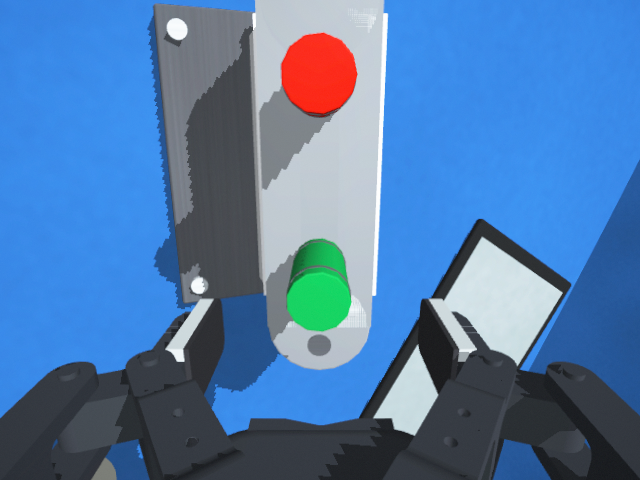

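Green's disc is at (319,299), centred between the fingertips (x of 222 and 422). Descending.

drive_tool([
  {"x": 0, "y": 0, "z": 0.4, "ax": 0, "ay": 0, "az": 0.01, "hand": 70},
  {"x": -0.01, "y": 0, "z": 0.8, "ax": 0, "ay": 0, "az": 0.01, "hand": 60},
  {"x": -0.01, "y": 0, "z": 1.05, "ax": 0, "ay": 0, "az": 0.01, "hand": 50},
  {"x": -0.01, "y": 0, "z": 1.05, "ax": 0, "ay": 0, "az": 0.01, "hand": 45},
  {"x": -0.01, "y": 0, "z": 1.05, "ax": 0, "ay": 0, "az": 0.01, "hand": 40},
  {"x": -0.01, "y": 0, "z": 1.05, "ax": 0, "ay": 0, "az": 0.01, "hand": 40},
], grip_force=30)

```text
clock: 2.1
eef_pos: [582.4, -145.6, 109.8]
tcp_rot: [2.791, 0.001, 2.02]
contact_force: [-0.5, -0.1, -0.3]
opening: 0.467
grasp_force: 0.0
```

```bash
python3 - <<'E'
from h import *
im=imaging.grab_frame('wrist'); s=imaging.grab_frame('side'); sc=imaging.grab_frame('scene')
s=cv2.resize(s[200:320,330:490],(400,300),interpolation=2); sc=cv2.resize(sc[230:380,220:420],(400,300),interpolation=2)
cv2.imwrite('pics/w4.png',np.hstack([cv2.resize(im,(400,300)),s])[:,:,::-1]); cv2.imwrite('pics/sc4.png',sc[:,:,::-1])
st=monitor.sense();print(st['contact_force'],(st['eef_pos']-G+17*a).round(2))
E
```

```text
[-5.72924540e-02 -1.81160523e-04 -7.87582967e-01] [ 0.23 -1.29  0.08]
```

View pics/w4.png

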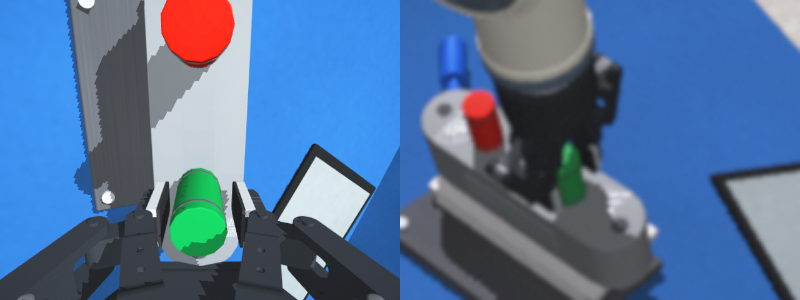

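The handle sits between the pads (x 168 to 235, handle near 198 in the left crop), with no contact. Closing.

drive_tool([
  {"x": 0, "y": 0, "z": 0, "ax": 0, "ay": 0, "az": 0, "hand": 30},
  {"x": 0, "y": 0, "z": 0, "ax": 0, "ay": 0, "az": 0, "hand": 20},
  {"x": 0, "y": 0, "z": 0, "ax": 0, "ay": 0, "az": 0, "hand": 15},
  {"x": 0, "y": 0, "z": 0, "ax": 0, "ay": 0, "az": 0, "hand": 15},
  {"x": 0, "y": 0, "z": 0, "ax": 0, "ay": 0, "az": 0, "hand": 15},
  {"x": 0, "y": 0, "z": 0, "ax": 0, "ay": 0, "az": 0, "hand": 15},
], grip_force=30)

```text
clock: 2.85
eef_pos: [581.9, -145.5, 109.2]
tcp_rot: [2.792, 0.0, 2.02]
contact_force: [-4.4, -0.4, 5.5]
opening: 0.323
grasp_force: 29.1
```

```bash
python3 - <<'E'
from h import *
st=monitor.sense();R=Ro.from_euler('xyz',st['tcp_rot'])
print('tool force',R.inv().apply(st['contact_force']).round(2),'torque',R.inv().apply(st['wrist_torque']).round(2),st['grasp_force'],st['opening'],(st['eef_pos']-G+17*a).round(2))
print(R.as_matrix()[:,2])
E
```

```text
tool force [ 1.57 -1.98 -6.53] torque [ 0.45  0.06 -0.03] 29.08530503511429 0.3227201923882581 [-0.05 -1.21 -0.24]
[ 0.30867908  0.14850238 -0.93950214]
```

Gripped (opening 27.6 mm, 29 N). I'll draw it out in stages, checking the forces.

drive_tool([
  {"x": 0, "y": 0, "z": -0.1, "ax": 0, "ay": 0, "az": 0, "hand": 15},
  {"x": 0, "y": 0, "z": -0.2, "ax": 0, "ay": 0, "az": 0, "hand": 15},
  {"x": 0, "y": 0, "z": -0.3, "ax": 0, "ay": 0, "az": 0, "hand": 15},
  {"x": 0, "y": 0, "z": -0.4, "ax": 0, "ay": 0, "az": 0, "hand": 15},
  {"x": 0, "y": 0, "z": -0.4, "ax": 0, "ay": 0, "az": 0, "hand": 15},
])

```text
clock: 3.35
eef_pos: [575.7, -148.4, 128.1]
tcp_rot: [2.792, 0.001, 2.021]
contact_force: [-1.2, 0.4, -1.5]
opening: 0.32
grasp_force: 29.8
```

```bash
cat > f.py <<'E'
from h import *
for i in range(3):
    st=monitor.sense();R=Ro.from_euler('xyz',st['tcp_rot'])
    print('tool force',R.inv().apply(st['contact_force']).round(2),'torque',R.inv().apply(st['wrist_torque']).round(2),st['grasp_force'].round(1),st['opening'].round(3),'along axis',((st['eef_pos']-G)@a).round(2))
    if i<2: im=imaging.grab_frame('scene')
E
python3 f.py; python3 - <<'E'
from h import *
im=imaging.grab_frame('scene'); s=imaging.grab_frame('side')
f=lambda i,x,y,w,h: cv2.resize(i[y:y+h,x:x+w],(400,300),interpolation=2)
cv2.imwrite('pics/l1.png',np.hstack([f(im,240,230,120,90),f(s,340,210,120,90)])[:,:,::-1])
E
```

```text
Traceback (most recent call last):
  File "f.py", line 4, in <module>
    print('tool force',R.inv().apply(st['contact_force']).round(2),'torque',R.inv().apply(st['wrist_torque']).round(2),st['grasp_force'].round(1),st['opening'].round(3),'along axis',((st['eef_pos']-G)@a).round(2))
                                                                                                                       ^^^^^^^^^^^^^^^^^^^^^^^
AttributeError: 'float' object has no attribute 'round'
```

View pics/l1.png

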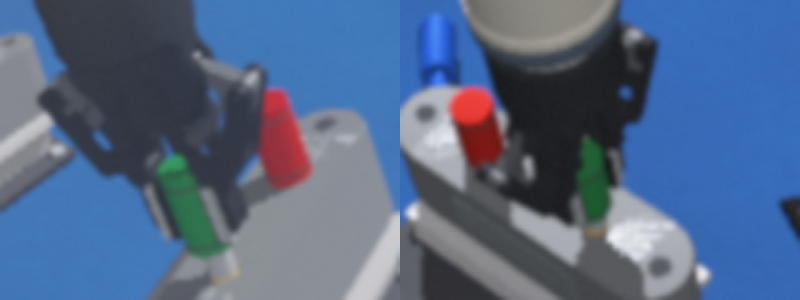

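After about 20 mm, bare steel shows below the handle and the yellow band is just starting at the mouth (left crop (225,275)). The forces are small. I'll go another 17.5 mm.

drive_tool([
  {"x": 0, "y": 0, "z": -0.1, "ax": 0, "ay": 0, "az": 0, "hand": 15},
  {"x": 0, "y": 0, "z": -0.2, "ax": 0, "ay": 0, "az": 0, "hand": 15},
  {"x": 0, "y": 0, "z": -0.3, "ax": 0, "ay": 0, "az": 0, "hand": 15},
  {"x": 0, "y": 0, "z": -0.35, "ax": 0, "ay": 0, "az": 0, "hand": 15},
  {"x": 0, "y": 0, "z": -0.35, "ax": 0, "ay": 0, "az": 0, "hand": 15},
  {"x": 0, "y": 0, "z": -0.35, "ax": 0, "ay": 0, "az": 0, "hand": 15},
])

```text
clock: 4.05
eef_pos: [570.4, -150.8, 144.0]
tcp_rot: [2.792, 0.0, 2.02]
contact_force: [-0.1, 0.4, -1.7]
opening: 0.318
grasp_force: 29.8
```

```bash
sed -i "s/st\['grasp_force'\].round(1),st\['opening'\].round(3)/st['grasp_force'],st['opening']/" f.py; python3 f.py; python3 - <<'E'
from h import *
im=imaging.grab_frame('scene'); s=imaging.grab_frame('side'); w=imaging.grab_frame('wrist')
cv2.imwrite('pics/wl2.png',w[:,:,::-1])
f=lambda i,x,y,w,h: cv2.resize(i[y:y+h,x:x+w],(400,300),interpolation=2)
cv2.imwrite('pics/l2.png',np.vstack([np.hstack([f(im,260,245,80,60),f(s,360,225,80,60)]),np.hstack([cv2.resize(w,(400,300))]*2)])[:,:,::-1])
E
```

```text
tool force [ 0.44 -0.52  1.64] torque [ 0.33 -0.03 -0.03] 29.844923615455627 0.31827986011883674 along axis 20.04
tool force [-0.39 -0.9   0.48] torque [0.28 0.02 0.03] 29.841588735580444 0.32105405969460693 along axis 19.95
tool force [ 0.49 -1.03  1.35] torque [ 0.27 -0.05 -0.03] 29.840257465839386 0.31594014955600264 along axis 19.88
```

View pics/l2.png

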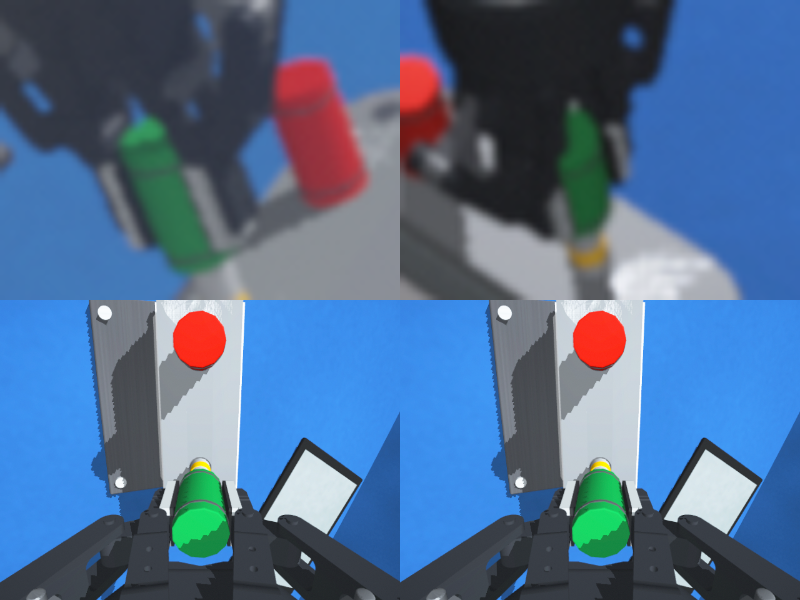

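In the wrist view (lower left) the whole yellow band is clear of the mouth at about (201,463), with a little steel beyond it. That matches 37 mm of travel, so the band is about 7 mm clear. Next I average the wrench to check for side load.

```bash
cat > f.py <<'E'
from h import *
F=[]
for i in range(14):
    st=monitor.sense();R=Ro.from_euler('xyz',st['tcp_rot'])
    F.append(np.r_[R.inv().apply(st['contact_force']),R.inv().apply(st['wrist_torque']),(st['eef_pos']-G)@a,st['clock']])
    imaging.grab_frame('wrist')
F=np.array(F); print(F.mean(0).round(3),(F.std(0)/14**.5).round(3))
E
python3 f.py
```

```text
[-2.3000e-02 -5.2800e-01  1.1890e+00  2.8600e-01 -2.9000e-02  9.0000e-03
  1.9911e+01  4.6250e+00] [0.074 0.111 0.142 0.009 0.01  0.007 0.012 0.054]
```

Net side force is about zero, but there is a 0.29 N·m moment about tool x. I'll test whether it's a jam couple by turning a small angle about the engaged part of the pin.

drive_tool([
  {"x": 0, "y": 0.012, "z": 0, "ax": 0.1, "ay": 0, "az": 0, "hand": 15},
  {"x": 0, "y": 0.012, "z": 0, "ax": 0.1, "ay": 0, "az": 0, "hand": 15},
  {"x": 0, "y": 0.012, "z": 0, "ax": 0.1, "ay": 0, "az": 0, "hand": 15},
])

```text
clock: 5.3
eef_pos: [570.9, -150.6, 144.1]
tcp_rot: [2.803, 0.0, 2.021]
contact_force: [-0.6, -0.9, -0.9]
opening: 0.322
grasp_force: 29.8
```

```bash
python3 f.py
```

```text
[-3.3800e-01 -1.4650e+00  9.7000e-01  4.1500e-01 -9.7000e-02 -1.0000e-03
  1.9966e+01  5.6250e+00] [0.105 0.117 0.178 0.01  0.008 0.006 0.003 0.054]
```

drive_tool([
  {"x": 0, "y": -0.012, "z": 0, "ax": -0.1, "ay": 0, "az": 0, "hand": 15},
  {"x": 0, "y": -0.02, "z": 0, "ax": -0.15, "ay": 0, "az": 0, "hand": 15},
  {"x": 0, "y": -0.02, "z": 0, "ax": -0.15, "ay": 0, "az": 0, "hand": 15},
])

```text
clock: 6.3
eef_pos: [569.9, -151.0, 143.7]
tcp_rot: [2.787, -0.0, 2.02]
contact_force: [-0.1, 1.5, -0.9]
opening: 0.319
grasp_force: 29.9
```

```bash
python3 f.py
```

```text
[ 1.1800e-01 -2.6100e-01  1.3200e+00  2.4800e-01 -8.0000e-03 -1.0000e-03
  1.9993e+01  6.6250e+00] [0.165 0.114 0.102 0.01  0.003 0.008 0.007 0.054]
```

The moment offset stays at 0.21 N·m in all three poses, so it's a sensor baseline and not a couple. Side loads are well under 1 N. I'll return to the nominal lean, settle and hand in.

drive_tool([
  {"x": 0, "y": 0.005, "z": 0, "ax": 0.04, "ay": 0, "az": 0, "hand": 15},
  {"x": 0, "y": 0.005, "z": 0, "ax": 0.04, "ay": 0, "az": 0, "hand": 15},
  {"x": 0, "y": 0.005, "z": 0, "ax": 0.04, "ay": 0, "az": 0, "hand": 15},
  {"x": 0, "y": 0.005, "z": 0, "ax": 0.04, "ay": 0, "az": 0, "hand": 15},
])

```text
clock: 7.4
eef_pos: [570.3, -150.9, 143.8]
tcp_rot: [2.791, 0.0, 2.021]
contact_force: [-0.7, 0.8, -1.6]
opening: 0.319
grasp_force: 29.9
```

```bash
python3 f.py; python3 -c "
from rig import r
print(r.sign_off())"
```

```text
[ 1.5400e-01 -5.7200e-01  1.0820e+00  2.5800e-01 -2.0000e-03 -1.0000e-02
  1.9966e+01  7.7250e+00] [0.153 0.111 0.138 0.007 0.01  0.008 0.003 0.054]
the job is handed in; nothing more can be done
None
```

I handed the job in with the green gauge gripped at about 30 N, drawn about 37 mm along its bore (band's lower edge roughly 7 mm above the mouth), in line, with under 1 N side load; the hand-in returned no verdict.

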